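# Clamp a medal blank: three clicks and hold

### The arm

A 7-joint arm with a two-finger parallel gripper is mounted at the origin on the work surface. World frame = base frame: x ahead of the robot, y to its left, z up, the work surface at z = 0. Lengths are in mm, angles in rad, forces in N, time in s.
With the tool pointing down it reaches from about 350 to 900 mm from the base axis. Payload 7.2 kg.
Tool frame: the origin (TCP) lies midway between the tips of the shut fingers; the grasp point (between the pads) lies 19 mm behind it; z points along the fingers, y is the direction in which the jaws open and shut (so a half turn about z gives the same grasp; the last joint's range is limited). The gripper opens to 85 mm and grips with 20 to 120 N. Pads are 22 mm wide; open, the fingers measure 114 mm over their backs; the gripper's body (76 mm by 85 mm) begins 54 mm behind the grasp point. The pads swing forward as they close: fully open they stand 13 mm farther back than shut.
Start: joints at [1.256, 0.411, -0.013, 1.596, 0.006, 1.134, -0.082], TCP at [152.676, -606.068, 231.297] pointing down, gripper open.
Joint ranges: [-2.95, 2.95], [-0.29, 1.99], [-1.47, 1.44], [0.14, 2.54], [-1.03, 4.17], [0.13, 1.85], [-2.86, 2.86]. Speed limits (rad/s): [2.39, 2.39, 3.01, 3.01, 3.14, 3.14, 3.14].

### API

Orientations are given as a unit quaternion [x, y, z, w].
In Python, from rig import status, snapshot, get_calibration, arm gives the robot as it stands.
- The arm moves only by the shell command python3 -m crank 'ROWS' [OPENING] [FORCE]. ROWS is text: rows parted by semicolons, each of 6 numbers parted by spaces: the shift along the tool's x, y, z each as a share of 25 cm, from -1 to 1, then the turn, a rotation vector about the tool's x, y, z each as a share of 4 degrees, from -1 to 1. A call has 1 to 5 rows; each row shifts and turns the commanded pose from where the row before left it, along the tool's axes as they then stand; what a row does not reach is not made up. A row lasts 1/12 s, in which the tool goes at most 41.7 mm and 7.16 degrees, less where a joint would pass 70% of its speed; a pose out of reach is approached as far as the arm can. A call with a number of a shift or a turn outside -1 to 1 is refused whole. A call with a gripper value outside its range is refused whole. OPENING is the gripper command: -1 is shut, 1 is fully open, values between are in proportion, set as the call begins (- or left out, the last holds). The fingers move at their own pace and stop on an object; FORCE is the grip in N (left out, the last holds). Time passes only in rows, so rows that do not move let the fingers close. It gives the time, the measured TCP pose, the force and the opening at its end, in the units of the state.
- status.read_state(): the state, without advancing time (a new reading comes with each control period).
- snapshot(name): name is "scene" or "top" or "wrist"; returns the picture (384x512x3 uint8, blue, green, red); there is no depth.
- get_calibration(name): a dict with "fx", "fy", "cx", "cy" (pixels), "k1" (the pictures are not rectified: a ray, as slopes to the right and down, at radius r is drawn at 1 + k1 r^2 times it, then the intrinsics apply), "world_from_camera" (4x4, takes a point from camera to world coordinates). Camera axes: x right, y up, looking along -z (the intrinsics and any distortion apply to the point x, -y, -z); pixel columns grow to the right and rows downward; lengths in mm; the calibration is good to about 2 mm. A picture is of the moment at which its call begins: read the wrist's pose just before it. get_calibration takes no time and is no camera call; for the wrist camera it gives the pose at the moment of the call.
- arm.finish_job(): hands the job in, once; it reports no verdict.
The state is a dict: "clock": time; "qpos": joint angles; "dq": joint speeds; "tau": joint torques, N m; "eef_pos": TCP position; "eef_rot": TCP orientation; "ft_force": force on the tool from outside, world axes, zero at the start; "ft_torque": the same for the moment, N m; "finger_gap": finger opening in mm.
Only numpy, scipy, OpenCV 4.12 (cv2) and the standard library are available. Lean on these libraries where they do the work, as an engineer would, in place of code of your own. Each camera call takes 0.05 s, during which the arm holds its last target. There are 200 camera calls.

### The job

Put the round brass blank that matches the die's round cavity into it, flat and fully home, and let go of it. Then take the handle of the clamp's ratchet lever and swing it counter-clockwise by exactly three clicks, never on to a fourth, and finish while still holding the handle there against its return spring. Leave the other blanks and tools where they lie.

Things in the scene. Friction and masses are not known exactly. Their poses are not given: they have to be found in the camera images.
- blank_round: the blank to use: a brass disc 44 mm across and 6 mm thick, lying flat, with an upright casting stub 12 mm across and 18 mm tall on the middle of its top (24 mm tall in all), about 95 g. Origin: centre of the underside; z up along the stub. The stub is the place to grip it.
- blank_square: not to be used: a brass blank of the same kind but square, 40 mm a side, same thickness and stub; lies among the blanks; origin: centre of the underside.
- blank_large: not to be used: a round brass blank of the same kind but 56 mm across, too big for the cavity; same thickness and stub; origin: centre of the underside.
- seat (a point): centre of the floor of the round die cavity: 46 mm across, 4 mm deep, in the top (24 mm above the table) of a square steel die block 78 mm a side, which stands on the right end (-y at yaw 0) of the clamp's base plate. The seated blank stands 2 mm proud of the die. Axes are the clamp's.
- clamp: ratchet swing clamp bolted to the bench (fixed): dark steel base plate 165 x 210 x 10 mm. Origin: on the table, straight under the vertical pivot axis of the lever. z up; its y axis points from the cavity (112 mm away at -y) towards the pivot. The whole clamp may stand turned by up to 0.2 rad.
- lever: steel lever turning level about the pivot, counter-clockwise from above, 0 (rest, where it starts) to 1.7 rad; origin on the pivot axis at table height, axes equal to the clamp's at rest. Its wheel, 86 mm across, 28 to 37 mm above the table, has 5 teeth on its rim. The clicks do not lock: a spring throws it back to rest when let go.
- finger (a point): underside of the tip of the lever's flat hold-down finger, 28.5 mm above the table, 101 mm from the pivot, 14 mm wide, 6 mm thick. At rest it is clear of the cavity; after three clicks it lies over the disc of a seated blank (2.5 mm above it), beside its stub, not touching.
- handle (a point): on the lever's handle: upright dark wooden sleeve 16 mm across, free to spin on its pin, 37 to 87 mm above the table, 125 mm from the pivot, at rest 0.70 rad counter-clockwise from the clamp's x; the point is on its axis, 66 mm up. Push: 4 N at rest plus 5 N per rad of turn, 3 to 4 N more just before each click, 3 N less just after.
- click_block: aluminium block 36 x 34 x 34 mm on the base plate, 78 mm from the pivot, carrying the plunger. Origin on the pivot axis, 10 mm above the table; x points to the plunger. Set anew each time, up to 0.12 rad either way from the clamp's x: the clicks come at lever turns of 0.40, 0.64, 0.88, 1.12, 1.36 rad plus this block's turn (0.24 rad = 30 mm of handle travel apart).
- plunger (a point): tip of the sprung brass plunger, 8 mm across, that clicks over the wheel's teeth, 50 mm from the pivot, 32 mm above the table.
- mark (a point): point on the wheel's rim, 45 mm from the pivot, midway between the third and fourth tooth: after exactly three clicks it faces the plunger (y near 0 in the click block's frame; minus 5.4 mm as the third tooth passes, plus 5.4 mm as the fourth passes).
- pliers: black-handled pliers, 155 mm long, lying on the left; leave alone; origin at the rivet.
- bench_block: dark steel bench block with a notch, 60 x 80 x 22 mm, in front of the clamp; leave alone; origin: centre of underside.
- driver: screwdriver 160 mm long lying on the left; leave alone; origin near its middle.
- hammer: small hammer 220 mm long lying on the near left; leave alone; origin near its middle.
- file: needle file with a wooden handle, 180 mm long, 16 mm high, lying between the blanks and the bench block; leave alone; origin under its middle.
- flux_pot: small dark steel pot, 36 mm across and 18 mm tall, beyond the die; leave alone; origin: centre of the underside.
Things that resemble listed ones, but are neither listed nor needed, are in the scene too. Leave any pink or red look-alike of the blank_round alone.

How it is judged:
By the outcome, as a careful person would: the job done as asked, in the order asked, and still so for the second after the job is handed in, while the arm keeps its last pose, push and grip.
It also fails if it takes over 72 s, if anything falls off the work surface, if the arm or the gripper's body presses on something with over 40 N, if the wrist force passes 120 N, or if a joint passes its speed limit or range.

## Working session

There is one attempt and no reset: what is moved stays moved. The work goes in short steps, Python scripts to look and compute and a shell command to move; the robot and the scene stay as the last step left them, time stands still between calls to the robot, and variables do not carry over. Pictures are saved under pics/ and viewed, about 8 in all and at most 12, crops included, and the job is handed in when it is done.

```bash
ls; mkdir -p pics
cat > h.py <<'E'
import numpy as np,cv2
from rig import status,snapshot,get_calibration,arm
def ray(c,u,v):
    x=(u-c["cx"])/c["fx"];y=(v-c["cy"])/c["fy"]
    p=cv2.undistortPoints(np.array([[[u,v]]],float),np.array([[c["fx"],0,c["cx"]],[0,c["fy"],c["cy"]],[0,0,1]],float),np.array([c["k1"],0,0,0.]))[0,0]
    T=np.array(c["world_from_camera"]);return T[:3,3],T[:3,:3]@np.array([p[0],-p[1],-1])
def plane(c,u,v,z):
    o,d=ray(c,u,v);return o+d*(z-o[2])/d[2]
def proj(c,P):
    T=np.array(c["world_from_camera"]);q=T[:3,:3].T@(np.array(P)-T[:3,3]);s=np.array([q[0],-q[1]])/-q[2]
    s=s*(1+c["k1"]*(s@s));return s*[c["fx"],c["fy"]]+[c["cx"],c["cy"]]
E
python3 - <<'E'
from h import *
for n in("top","scene"):
    i=snapshot(n);cv2.imwrite(f"pics/{n}0.png",i);c=get_calibration(n);print(n,np.round(np.array(c["world_from_camera"]),2).tolist(),c["fx"],c["k1"])
a=cv2.imread("pics/top0.png");cv2.imwrite("pics/top0b.png",cv2.resize(a,(800,600)))
s=status.read_state();print(s)
E
```

```text
pics
top [[0.0, 1.0, -0.07, 463.89], [-1.0, 0.0, 0.02, 38.35], [0.02, 0.07, 1.0, 1337.55], [0.0, 0.0, 0.0, 1.0]] 498.65506755740273 -0.048373778415382214
scene [[-0.35, -0.54, 0.77, 1311.02], [0.94, -0.19, 0.3, 327.37], [-0.01, 0.82, 0.57, 634.79], [0.0, 0.0, 0.0, 1.0]] 372.5935834008616 -0.0610077271224904
{'clock': 0.1, 'qpos': array([ 1.25579339,  0.41183122, -0.01271506,  1.59695705,  0.00558941,
        1.1343261 , -0.08219756]), 'dq': array([ 0.00012964, -0.00069911,  0.00095909, -0.00056864,  0.00079009,
        0.00089576, -0.00178697]), 'tau': array([ 3.54761563e-03, -6.01823759e+01,  6.85262829e-01, -3.00089836e+01,
        1.41280217e-02,  6.40072380e-03,  5.75629042e-05]), 'eef_pos': array([ 152.54705444, -605.62869559,  230.53146494]), 'eef_rot': array([ 9.92393887e-01,  1.23100853e-01, -1.38141238e-04, -7.30173379e-04]), 'ft_force': array([-0.4894276 , -0.47537754,  0.87557637]), 'ft_torque': array([-0.00283736,  0.01167889,  0.01622529]), 'finger_gap': 85.55498020664692}
```

View pics/top0b.png

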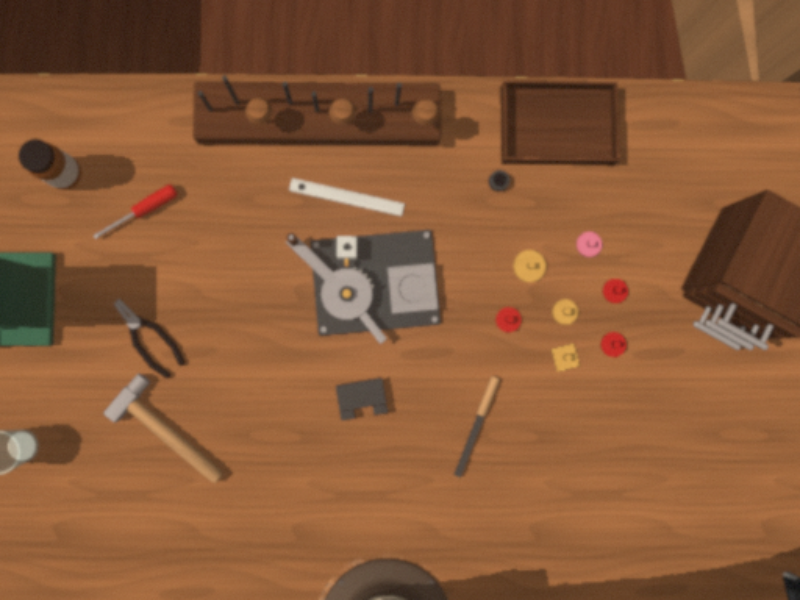

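View pics/scene0.png

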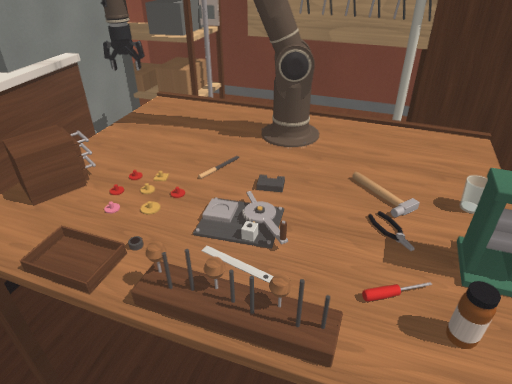

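The top view (800x600) shows three yellow blanks: a large round one at (530,266), a smaller round one at (565,312) and a square one at (565,357). The pink and red look-alikes are at (589,243), (615,291), (613,345) and (508,320). The clamp pivot is near (347,294), the cavity (413,288), the handle (292,239) and the click block (347,247). The brass disc at (565,312) fits blank_round. Next I measure and confirm it in a crop.

Run:
```python
from h import *
i=cv2.imread("pics/top0.png");c=get_calibration("top")
hsv=cv2.cvtColor(i,cv2.COLOR_BGR2HSV)
m=cv2.inRange(hsv,(18,120,120),(35,255,255))
for k in cv2.findContours(m,cv2.RETR_EXTERNAL,cv2.CHAIN_APPROX_NONE)[0]:
    A=cv2.contourArea(k)
    if A<6: continue
    (u,v),(w,h),a=cv2.minAreaRect(k); P=plane(c,u,v,6); s=P*0
    print(np.round([u,v,A,w,h],1),"xy",np.round(P,1),"diam mm",np.round(2*np.sqrt(A/np.pi)*1337/498.7,1))
cr=i[130:250,180:420];cv2.imwrite("pics/crop1.png",cv2.resize(cr,(800,400),interpolation=cv2.INTER_CUBIC))
```

```text
[361.6 228.3 164.   14.2  13.6] xy [ 453.6 -308.     6. ] diam mm 38.7
[361.2 199.1 149.   14.4  13.8] xy [ 532.1 -308.1    6. ] diam mm 36.9
[221.5 187.5  14.    4.2   4.2] xy [562.5  68.1   6. ] diam mm 11.3
[339.  170.  254.   18.4  18.4] xy [ 610.7 -248.7    6. ] diam mm 48.2
```

View pics/crop1.png

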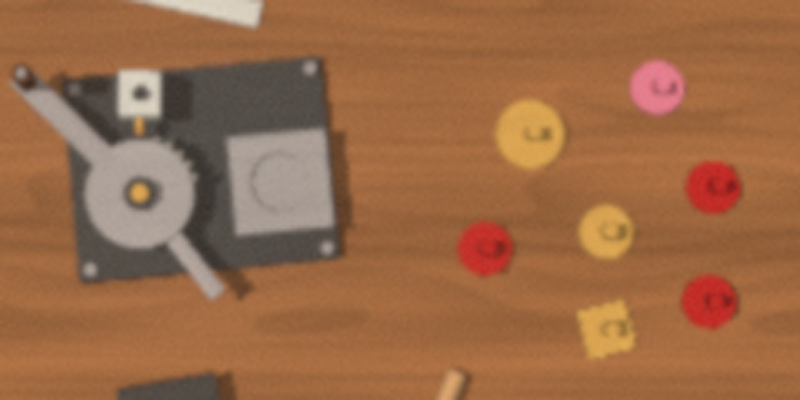

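The crop confirms it: the smaller brass disc at (605,231) is blank_round, well away from the pink and red discs, the larger brass disc and the square one. I go above it.

```bash
python3 -m crank '.147 -.065 .027 0 0 0; .147 -.065 .027 0 0 0; .147 -.065 .027 0 0 0; .147 -.065 .027 0 0 0; .147 -.065 .027 0 0 0' 1 && python3 -m crank '.147 -.065 .027 0 0 0; .147 -.065 .027 0 0 0; .147 -.065 .027 0 0 0; .147 -.065 .027 0 0 0; .147 -.065 .027 0 0 0' && python3 -m crank '.147 -.065 .027 0 0 0; .147 -.065 .027 0 0 0; 0 0 0 0 0 0;0 0 0 0 0 0'
python3 - <<'E'
from h import *
s=status.read_state();c=get_calibration("wrist");i=snapshot("wrist");cv2.imwrite("pics/w1.png",i)
print(s["clock"],s["eef_pos"],s["eef_rot"],s["qpos"].round(2));print(np.round(c["world_from_camera"],3).tolist(),c["fx"],c["k1"],proj(c,(532,-308,6)))
E
```

```text
clock: 0.52
eef_pos: [312.0, -480.9, 197.0]
eef_rot: [0.992, 0.123, -0.0, -0.0]
ft_force: [0.3, -1.4, -0.3]
finger_gap: 85.6
clock: 0.93
eef_pos: [470.4, -357.2, 163.3]
eef_rot: [0.992, 0.123, -0.0, -0.0]
ft_force: [0.7, -0.4, -0.0]
finger_gap: 84.9
clock: 1.27
eef_pos: [534.4, -305.9, 149.1]
eef_rot: [0.992, 0.126, -0.0, -0.001]
ft_force: [-0.7, -0.6, -0.3]
finger_gap: 85.4
1.2667 [ 534.4313488  -305.86618552  149.10478247] [ 9.92037170e-01  1.25940433e-01 -3.27766718e-04 -1.07378880e-03] [ 0.56  0.48 -0.16  1.7   0.09  0.97 -0.95]
[[0.25, 0.93, 0.269, 602.358], [-0.968, 0.241, 0.067, -288.888], [-0.003, -0.277, 0.961, 292.886], [0.0, 0.0, 0.0, 1.0]] 343.51222818552003 -0.018673181726671376 [254.7718546  178.06966123]
```

View pics/w1.png

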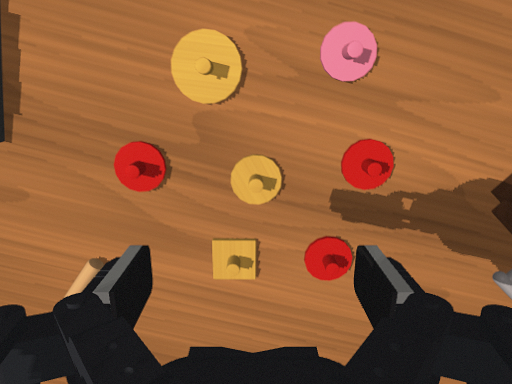

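The wrist view shows blank_round centred at about (257,180), between the red discs at (140,166) and (367,163). The square blank is at (235,259) and the large one at (207,66). Next I measure its centre.

```bash
cat >> h.py <<'E'
def blanks(i,c,z=6):
    m=cv2.inRange(cv2.cvtColor(i,cv2.COLOR_BGR2HSV),(15,100,50),(38,255,255))
    m=cv2.morphologyEx(m,cv2.MORPH_OPEN,np.ones((5,5)))
    for k in cv2.findContours(m,cv2.RETR_EXTERNAL,cv2.CHAIN_APPROX_NONE)[0]:
        if cv2.contourArea(k)<600: continue
        P=np.array([plane(c,*q,z)[:2] for q in cv2.convexHull(k)[:,0].astype(float)],np.float32)
        (ctr,r)=cv2.minEnclosingCircle(P);e=cv2.fitEllipse(P) if len(P)>5 else None
        print("px",np.round(k.mean(0)[0]),"circ",np.round(ctr,1),"d",round(2*r,1),"ell",np.round(e[0],1),np.round(e[1],1))
def tool(d):
    from scipy.spatial.transform import Rotation as R
    s=status.read_state();r=R.from_quat(s["eef_rot"]).inv().apply(np.array(d)-s["eef_pos"]);return r.round(1),(r/250).round(4)
E
python3 - <<'E'
from h import *
i=cv2.imread("pics/w1.png");c=get_calibration("wrist");blanks(i,c)
print(tool((532,-308,60)))
E
```

```text
px [234. 258.] circ [ 450.5 -311.3] d 56.8 ell [ 449.8 -311.3] [ 41.7 112.9]
px [256. 179.] circ [ 529.2 -311.8] d 45.8 ell [ 529.1 -311.7] [45.2 45.4]
px [206.  66.] circ [ 608.6 -250.6] d 57.4 ell [ 608.6 -250.6] [56.6 57.3]
(array([-0.6, -0.3, 89.5]), array([-0.0025, -0.0014,  0.3579]))
```

```bash
python3 -m crank '0 0 .12 0 0 0; 0 0 .12 0 0 0; 0 0 .1 0 0 0; 0 0 0 0 0 0; 0 0 0 0 0 0' 0 40 && python3 -m crank '0 0 0 0 0 0; 0 0 0 0 0 0; 0 0 0 0 0 0'
python3 - <<'E'
from h import *
s=status.read_state();c=get_calibration("wrist");i=snapshot("wrist");cv2.imwrite("pics/w2.png",i);s2=status.read_state()
print(s["eef_pos"],s2["eef_pos"],s["finger_gap"]);blanks(i,c);blanks(i,c,6)
E
```

```text
clock: 1.73
eef_pos: [530.7, -310.3, 64.6]
eef_rot: [0.993, 0.122, -0.001, -0.001]
ft_force: [1.1, 0.4, 1.5]
finger_gap: 42.3
clock: 1.98
eef_pos: [533.5, -310.1, 67.3]
eef_rot: [0.992, 0.123, 0.001, 0.001]
ft_force: [0.5, 0.6, 0.1]
finger_gap: 42.9
[ 533.54379385 -310.12223093   67.25447478] [ 533.40565395 -309.87879211   66.97746516] 42.87783175917067
px [224. 312.] circ [ 453.2 -308.1] d 57.9 ell [ 454.2 -311.9] [47.7 63.4]
px [250. 208.] circ [ 531.2 -308.6] d 45.6 ell [ 531.1 -308.7] [44.5 45.5]
px [177.  52.] circ [ 610.4 -247.4] d 56.9 ell [ 610.4 -247.4] [56.3 56.6]
px [224. 312.] circ [ 453.2 -308.1] d 57.9 ell [ 454.2 -311.9] [47.7 63.4]
px [250. 208.] circ [ 531.2 -308.6] d 45.6 ell [ 531.1 -308.7] [44.5 45.5]
px [177.  52.] circ [ 610.4 -247.4] d 56.9 ell [ 610.4 -247.4] [56.3 56.6]
```

```bash
python3 -m crank '-.006 -.006 .1 0 0 0; 0 0 .08 0 0 0; 0 0 .04 0 0 0; 0 0 0 0 0 0; 0 0 0 0 0 0' && python3 -m crank '0 0 0 0 0 0; 0 0 0 0 0 0; 0 0 0 0 0 0; 0 0 0 0 0 0'
```

```text
clock: 2.45
eef_pos: [531.0, -308.1, 10.6]
eef_rot: [0.992, 0.123, -0.0, -0.0]
ft_force: [-0.3, -0.7, 0.5]
finger_gap: 42.8
clock: 2.78
eef_pos: [531.3, -308.4, 11.1]
eef_rot: [0.992, 0.123, 0.001, 0.0]
ft_force: [-0.1, -0.4, -1.1]
finger_gap: 43.0
```

```bash
python3 -m crank '0 0 .006 0 0 0; 0 0 0 0 0 0; 0 0 0 0 0 0' && python3 -m crank '0 0 0 0 0 0; 0 0 0 0 0 0; 0 0 0 0 0 0; 0 0 0 0 0 0; 0 0 0 0 0 0' -1 50 && python3 -m crank '0 0 0 0 0 0; 0 0 0 0 0 0; 0 0 0 0 0 0' && python3 -m crank '0 0 -.04 0 0 0; 0 0 -.08 0 0 0; 0 0 -.12 0 0 0; 0 0 -.12 0 0 0; 0 0 -.1 0 0 0'
python3 - <<'E'
from h import *
# clamp rough from top image
c=get_calibration("top");f=lambda u,v:(180+u*.3,130+v*.3)
pv=plane(c,*f(140,193),42);cv=plane(c,*f(283,182),24);print(pv,cv)
d=pv-cv;yaw=np.arctan2(-d[0],d[1]);print(np.linalg.norm(d[:2]),yaw,tool((cv[0],cv[1],120)))
for p in[(312,67),(328,248),(90,270)]:print(plane(c,*f(*p),10).round(1))
E
```

```text
clock: 3.03
eef_pos: [530.8, -308.2, 8.8]
eef_rot: [0.992, 0.123, -0.0, 0.0]
ft_force: [-0.2, 0.5, -0.3]
finger_gap: 42.4
clock: 3.45
eef_pos: [530.9, -308.1, 8.9]
eef_rot: [0.992, 0.123, 0.0, 0.0]
ft_force: [-0.1, 1.0, 1.7]
finger_gap: 9.3
clock: 3.7
eef_pos: [530.9, -308.2, 8.9]
eef_rot: [0.992, 0.123, 0.0, 0.0]
ft_force: [-1.1, 1.0, 2.1]
finger_gap: 9.3
clock: 4.12
eef_pos: [531.0, -308.2, 126.1]
eef_rot: [0.992, 0.123, 0.0, 0.0]
ft_force: [0.7, -0.7, -2.2]
finger_gap: 9.2
[558.80107719  66.01729966  42.        ] [569.1369609  -46.98989624  24.        ]
113.47888269263032 0.091208408532496 (array([ 100.8, -244. ,    6. ]), array([ 0.4034, -0.9759,  0.024 ]))
[663.4 -71.5  10. ]
[517.3 -83.9  10. ]
[499.5 106.3  10. ]
```

```bash
python3 -m crank '.0576 -.1394 0 0 0 0; .0576 -.1394 0 0 0 0; .0576 -.1394 0 0 0 0; .0576 -.1394 0 0 0 0' && python3 -m crank '.0576 -.1394 0 0 0 0; .0576 -.1394 0 0 0 0; .0576 -.1394 0 0 0 0; 0 0 0 0 0 0; 0 0 0 0 0 0' && python3 -m crank '0 0 0 0 0 0; 0 0 0 0 0 0; 0 0 0 0 0 0; 0 0 0 0 0 0'
python3 - <<'E'
from h import *
s=status.read_state();c=get_calibration("wrist");i=snapshot("wrist");cv2.imwrite("pics/w3.png",i);s2=status.read_state()
print(s["eef_pos"],s2["eef_pos"],s["eef_rot"])
np.save("c3.npy",c,allow_pickle=True)
E
```

```text
clock: 4.45
eef_pos: [552.5, -157.6, 124.5]
eef_rot: [0.992, 0.123, 0.0, 0.0]
ft_force: [0.1, 0.3, 0.3]
finger_gap: 9.7
clock: 4.87
eef_pos: [569.2, -43.6, 124.3]
eef_rot: [0.992, 0.126, 0.0, -0.0]
ft_force: [-0.1, -0.7, -0.7]
finger_gap: 9.6
clock: 5.2
eef_pos: [568.8, -48.4, 123.8]
eef_rot: [0.993, 0.122, -0.0, 0.0]
ft_force: [0.1, -1.5, -1.4]
finger_gap: 9.7
[568.78548316 -48.44808448 123.78360825] [568.85525389 -48.22826274 123.78373843] [ 9.92528590e-01  1.22012028e-01 -1.40182469e-04  2.06859090e-04]
```

View pics/w3.png

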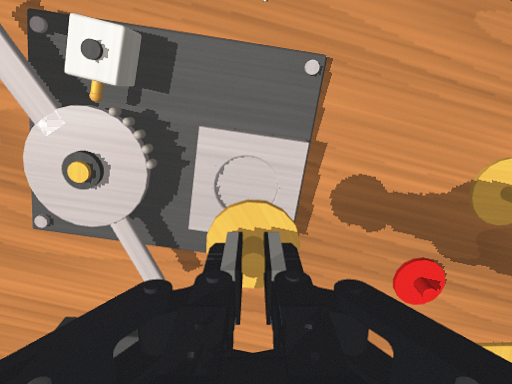

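The wrist view shows blank_round held flat at about (253,243). The cavity arc is centred at about (247,185) on the die, with the click block, plunger (96,90), teeth and wheel (80,170) at left. Next I fit the cavity and the held disc.

```bash
cat >> h.py <<'E'
from scipy.optimize import least_squares
def fitc(P,r,x0):
    f=least_squares(lambda q:np.hypot(*(P-q).T)-r,x0,loss="soft_l1",f_scale=.4);res=np.hypot(*(P-f.x).T)-r
    return f.x,res
E
python3 - <<'E'
from h import *
c=np.load("c3.npy",allow_pickle=True).item();i=cv2.imread("pics/w3.png")
g=cv2.cvtColor(i,cv2.COLOR_BGR2GRAY);m=cv2.inRange(cv2.cvtColor(i,cv2.COLOR_BGR2HSV),(15,100,50),(38,255,255))
# held disc
m[:, :195]=0;m[:,310:]=0;m[:190]=0;m[295:]=0
pts=[];
for u in range(208,300):
    v=np.where(m[:,u])[0]
    if len(v) and v[0]<240: pts.append((u,v[0]))
z0=123.8-8.9
for z in(z0,z0+6):
    P=np.array([plane(c,u,v,z)[:2] for u,v in pts]);x,r=fitc(P,22,P.mean(0)-[20,0]);print("disc",z,x.round(2),"free r",least_squares(lambda q:np.hypot(*(P-q[:2]).T)-q[2],[*x,22]).x.round(2),np.abs(r).mean().round(2),len(P))
e=cv2.Canny(g,25,60);e[:140]=0;e[205:]=0;e[:,:206]=0;e[:,290:]=0
ve,ue=np.where(e>0);P=np.array([plane(c,u,v,24)[:2] for u,v in zip(ue,ve)])
x0=plane(c,247,187,24)[:2]
k=np.abs(np.hypot(*(P-x0).T)-23)<4;x,r=fitc(P[k],23,x0);k=np.abs(np.hypot(*(P-x).T)-23)<1.2;x,r=fitc(P[k],23,x);print("cav",x,k.sum(),np.abs(r).mean())
print("dist to guess pix",proj(c,(*x,24)))
o=cv2.resize(i[110:310,140:340],(800,800),interpolation=cv2.INTER_CUBIC)[:600]
for a in np.linspace(0,6.28,60):
    p=proj(c,(x[0]+23*np.cos(a),x[1]+23*np.sin(a),24));cv2.circle(o,tuple(((p-[140,110])*4+2).astype(int).tolist()),1,(0,0,255),-1)
for u,v in zip(ue[k],ve[k]):cv2.circle(o,(int((u-140)*4+2),int((v-110)*4+2)),1,(0,255,0),-1)
cv2.imwrite("pics/w3c.png",o)
for n,q in(("die corners",[(197,127,24),(308,138,24)]),("pivot cap",[(78,172,45)])):
    for p in q:print(n,plane(c,*p).round(1))
E
```

```text
disc 114.89999999999999 [567.64 -48.91] free r [567.16 -49.03  22.42] 0.16 92
disc 120.89999999999999 [569.38 -48.45] free r [569.9  -48.35  21.54] 0.17 92
cav [569.41897455 -42.84093642] 202 0.6182963051286222
dist to guess pix [245.39100417 186.23867629]
die corners [6.031e+02 4.000e-01 2.400e+01]
die corners [614.6 -77.5  24. ]
pivot cap [557.7  69.   45. ]
```

View pics/w3c.png

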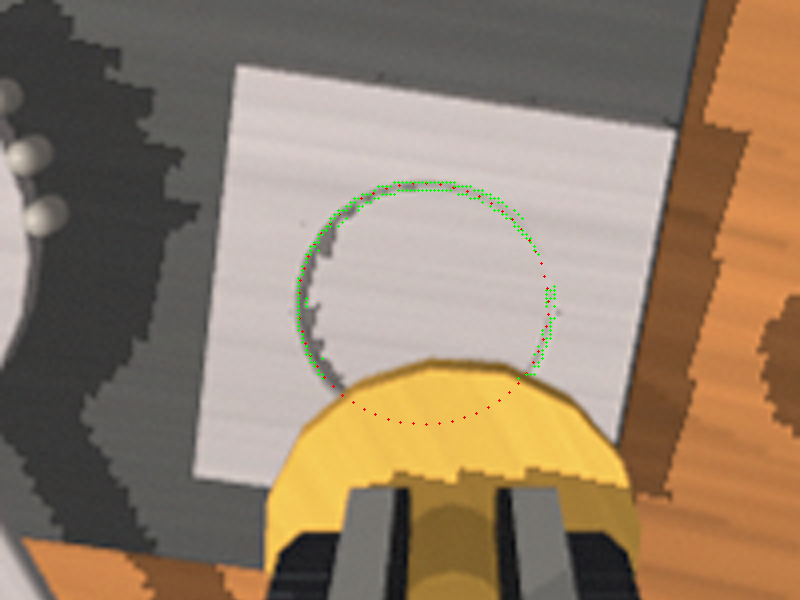

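Cavity centre is about (569.4,-42.8). Cross-check: the die's front edge measures 78.7 mm, with yaw about 0.147. The disc is within 0.5 mm of the TCP. I shift over the cavity and descend close.

```bash
python3 -m crank '.0084 -.0218 .06 0 0 0; 0 0 .1 0 0 0; 0 0 .08 0 0 0; 0 0 .04 0 0 0; 0 0 0 0 0 0' && python3 -m crank '0 0 0 0 0 0; 0 0 0 0 0 0; 0 0 0 0 0 0; 0 0 0 0 0 0'
python3 - <<'E'
from h import *
s=status.read_state();c=get_calibration("wrist");i=snapshot("wrist");cv2.imwrite("pics/w4.png",i);np.save("c4.npy",c,allow_pickle=True)
print(s["eef_pos"]);o=cv2.resize(i[60:320,130:380],(800,832),interpolation=cv2.INTER_CUBIC)[100:700];cv2.imwrite("pics/w4c.png",o)
E
```

```text
clock: 5.67
eef_pos: [568.0, -41.7, 51.5]
eef_rot: [0.992, 0.123, -0.002, -0.0]
ft_force: [0.2, 0.5, -0.6]
finger_gap: 9.4
clock: 6.0
eef_pos: [570.5, -41.3, 55.0]
eef_rot: [0.992, 0.123, 0.001, 0.0]
ft_force: [0.1, 0.2, -1.2]
finger_gap: 9.5
[570.50789094 -41.25542092  54.96744074]
```

View pics/w4c.png

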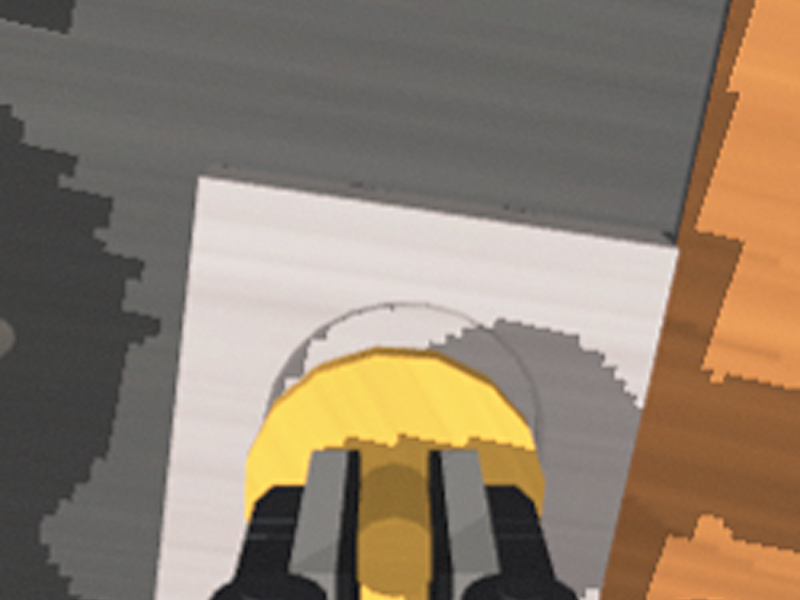

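The crop shows the held disc (front edge about (395,348)) just short of and slightly left of the cavity rim, whose top is at (395,303) and sides at (272,400) and (540,420). I fit both.

Run:
```python
from h import *
c=np.load("c4.npy",allow_pickle=True).item();i=cv2.imread("pics/w4.png")
g=cv2.cvtColor(i,cv2.COLOR_BGR2GRAY);m=cv2.inRange(cv2.cvtColor(i,cv2.COLOR_BGR2HSV),(15,100,50),(38,255,255))
m[:190]=0;pts=[]
for u in range(208,300):
    v=np.where(m[:,u])[0]
    if len(v) and v[0]<236: pts.append((u,v[0]))
pts=np.array(pts)
for z in(46.1,52.1):
    P=np.array([plane(c,u,v,z)[:2] for u,v in pts]);x,r=fitc(P,22,P.mean(0)-[20,0]);print("disc",z,x.round(2),np.abs(r).mean().round(2),len(P),np.hypot(*(P-x).T).round(1)[::8])
# rim hand points from crop
h=[(395,303),(350,313),(315,335),(290,363),(272,400),(440,310),(480,326),(515,360),(533,390),(540,425)]
P=np.array([plane(c,a/3.2+130-.35,(b+100)/3.2+60-.35,24)[:2] for a,b in h]);x,r=fitc(P,23,[569,-43]);print("cav",x.round(2),r.round(2),least_squares(lambda q:np.hypot(*(P-q[:2]).T)-q[2],[*x,22]).x.round(2))
a,b=[plane(c,p/3.2+130,(q+100)/3.2+60,24)[:2] for p,q in[(200,178),(678,247)]];d=b-a;yaw=np.arctan2(d[0],-d[1]);print("die",np.linalg.norm(d),"yaw",yaw,(a+b)/2-39*np.array([np.cos(yaw),np.sin(yaw)]))
print(status.read_state()["eef_pos"])
```

```text
disc 46.1 [569.35 -41.72] 0.16 90 [22.4 22.3 21.7 22.2 21.8 22.  22.  22.  21.9 22.1 21.7 22.1]
disc 52.1 [571.08 -41.29] 0.17 90 [21.8 22.1 21.7 22.2 21.9 22.2 22.1 22.2 21.9 22.  21.5 21.6]
cav [569.46 -43.41] [ 0.16  0.19 -0.   -0.07  0.14 -0.3  -0.07 -0.18  0.18  0.27] [569.19 -43.45  23.21]
die 78.12466406022497 yaw 0.10216346273123457 [569.03773007 -44.01931525]
[570.33682204 -41.21658174  54.76349864]
```

```bash
python3 -m crank '-.0045 .0067 .03 0 0 0; 0 0 .03 0 0 0; 0 0 .01 0 0 0; 0 0 0 0 0 0; 0 0 0 0 0 0' && python3 -m crank '0 0 0 0 0 0; 0 0 0 0 0 0; 0 0 0 0 0 0' && python3 -m crank '0 0 .006 0 0 0; 0 0 .006 0 0 0; 0 0 0 0 0 0; 0 0 0 0 0 0; 0 0 0 0 0 0'
```

```text
clock: 6.47
eef_pos: [568.7, -43.0, 35.8]
eef_rot: [0.992, 0.123, -0.001, -0.0]
ft_force: [-1.0, 0.3, -1.4]
finger_gap: 9.5
clock: 6.72
eef_pos: [569.2, -43.1, 36.5]
eef_rot: [0.992, 0.123, 0.0, 0.0]
ft_force: [-0.2, -0.6, -1.7]
finger_gap: 9.1
clock: 7.13
eef_pos: [569.0, -43.1, 33.3]
eef_rot: [0.992, 0.123, -0.0, 0.0]
ft_force: [-0.2, -0.8, -1.3]
finger_gap: 9.7
```

```bash
python3 -m crank '0 0 .006 0 0 0; 0 0 0 0 0 0; 0 0 0 0 0 0; 0 0 0 0 0 0' && python3 -m crank '0 0 .006 0 0 0; 0 0 0 0 0 0; 0 0 0 0 0 0; 0 0 0 0 0 0'
```

```text
clock: 7.47
eef_pos: [569.0, -43.1, 31.7]
eef_rot: [0.992, 0.123, -0.0, 0.0]
ft_force: [0.2, 0.5, -1.2]
finger_gap: 9.5
clock: 7.8
eef_pos: [569.0, -43.1, 30.3]
eef_rot: [0.992, 0.123, -0.0, 0.0]
ft_force: [0.6, -0.1, -1.4]
finger_gap: 9.8
```

```bash
python3 -m crank '0 0 .005 0 0 0; 0 0 0 0 0 0; 0 0 0 0 0 0; 0 0 0 0 0 0' && python3 -m crank '0 0 .004 0 0 0; 0 0 0 0 0 0; 0 0 0 0 0 0; 0 0 0 0 0 0'
```

```text
clock: 8.13
eef_pos: [569.0, -43.1, 29.0]
eef_rot: [0.992, 0.123, -0.0, 0.0]
ft_force: [0.1, -0.6, -0.8]
finger_gap: 9.3
clock: 8.47
eef_pos: [569.1, -43.1, 28.9]
eef_rot: [0.992, 0.123, 0.0, 0.0]
ft_force: [-2.6, 0.1, 6.0]
finger_gap: 9.3
```

Contact came at z = 28.9, as predicted for fully home. I release and back off upwards.

```bash
python3 -m crank '0 0 -.002 0 0 0; 0 0 0 0 0 0; 0 0 0 0 0 0; 0 0 0 0 0 0' -.3 && python3 -m crank '0 0 -.05 0 0 0; 0 0 -.1 0 0 0; 0 0 -.12 0 0 0; 0 0 -.12 0 0 0; 0 0 -.04 0 0 0' && python3 -m crank '0 0 0 0 0 0; 0 0 0 0 0 0; 0 0 0 0 0 0; 0 0 0 0 0 0'
python3 - <<'E'
from h import *
s=status.read_state();c=get_calibration("wrist");i=snapshot("wrist");cv2.imwrite("pics/w5.png",i);np.save("c5.npy",c,allow_pickle=True)
print(s["eef_pos"]);blanks(i,c,26);i=cv2.resize(i,(768,576));cv2.imwrite("pics/w5b.png",i)
E
```

```text
clock: 8.8
eef_pos: [569.0, -43.1, 28.5]
eef_rot: [0.992, 0.123, -0.0, 0.0]
ft_force: [-0.8, -0.4, -0.2]
finger_gap: 30.3
clock: 9.22
eef_pos: [571.2, -43.0, 141.2]
eef_rot: [0.992, 0.123, 0.003, 0.0]
ft_force: [0.6, 0.9, 0.6]
finger_gap: 30.3
clock: 9.55
eef_pos: [568.0, -43.1, 134.6]
eef_rot: [0.992, 0.123, -0.001, -0.0]
ft_force: [0.3, -0.0, -0.0]
finger_gap: 30.1
[568.00849792 -43.07589479 134.58104655]
px [494. 189.] circ [ 611.  -229.1] d 54.1 ell [ 612.  -230.2] [51.6 55. ]
px [253. 183.] circ [569.3 -43.2] d 44.6 ell [569.2 -43.1] [44.  44.4]
```

View pics/w5b.png

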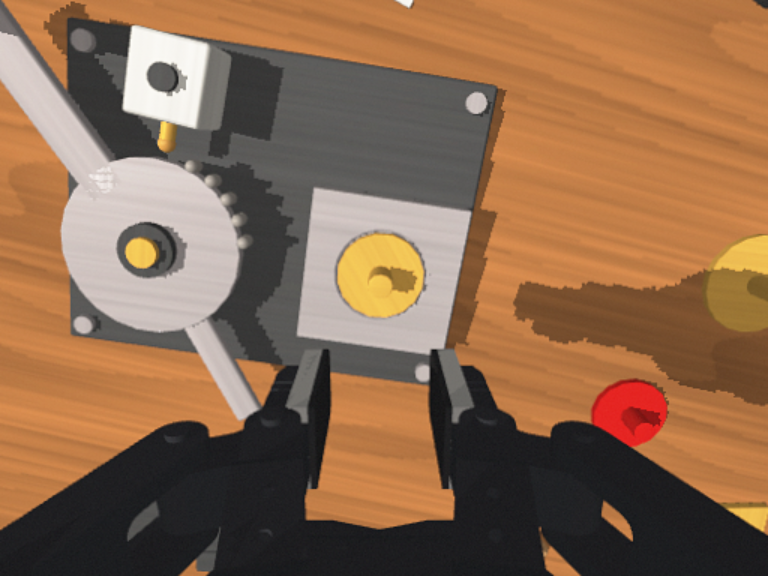

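The blank sits flat in the cavity: centre (569.2,-43.1), 44 mm round, stub upright at (380,280), and the gripper is clear. The teeth run from (192,165) to (245,242), with the plunger tip at about (167,150). Next I measure pivot, yaw, block angle and tooth angles.

Run:
```python
from h import *
c=np.load("c5.npy",allow_pickle=True).item();i=cv2.imread("pics/w5.png");k=1/1.5
f=lambda u,v,z:plane(c,u*k-.2,v*k-.2,z)[:2]
# die edge yaw, base plate front edge
for n,p,q,z in(("die",(314,188),(471,210),24),("dieback",(297,336),(445,353),24),("plate",(70,18),(497,86),10)):
    a,b=f(*p,z),f(*q,z);d=b-a;print(n,np.linalg.norm(d).round(1),"yaw",np.arctan2(d[0],-d[1]).round(3))
W=[(62,235),(75,190),(110,163),(150,157),(70,280),(100,315),(140,331),(180,328),(215,305),(236,270),(238,225),(222,190)]
P=np.array([f(*w,37) for w in W]);x,r=fitc(P,43,P.mean(0));print("wheel",x.round(1),r.round(1),"from cav",x-[569.2,-43.1],np.hypot(*(x-[569.2,-43.1])))
d=x-[569.2,-43.1];yaw=np.arctan2(-d[0],d[1]);print("yaw",yaw)
pl=f(166,150,32);pb=f(168,124,32);print("plunger",np.hypot(*(pl-x)),"ang",np.arctan2(*(pl-x)[::-1]),"ang base",np.arctan2(*(pb-x)[::-1]))
for p in[(192,165),(212,180),(229,199),(239,219),(246,241)]:
    t=f(*p,35)-x;print("tooth",np.hypot(*t).round(1),np.arctan2(t[1],t[0]).round(3))
```

```text
die 77.9 yaw 0.109
dieback 79.3 yaw 0.125
plate 207.3 yaw 0.097
wheel [558.2  68.1] [-0.8 -0.5 -0.5  0.2  1.3  1.7  0.5 -1.2 -2.5 -1.   1.8  3.4] from cav [-11.04027646 111.19928605] 111.74600181546866
yaw 0.09895939353049961
plunger 47.15081190953772 ang 0.012158052172459712 ang base 0.02135655109054719
tooth 45.7 -0.294
tooth 45.6 -0.537
tooth 45.9 -0.787
tooth 45.7 -1.011
tooth 46.2 -1.25
```

Pivot is (558.2,68.1), 111.7 mm from the cavity (112 given), and yaw is 0.099. The teeth sit 0.24 rad apart, as given. The plunger angle of about 0.015 puts the block's turn at about -0.083. Clicks 3 and 4 should then come at about 0.80 and 1.04, so I aim for 0.92. I go above the handle, turning the tool to its bearing.

```bash
python3 -m crank '.0821 -.1174 0 0 0 0; .0821 -.1174 0 0 0 0; .0821 -.1174 0 0 0 0; .0821 -.1174 0 0 0 0; .0821 -.1174 0 0 0 0' 0.1 && python3 -m crank '.0821 -.1174 0 0 0 0; 0 0 0 0 0 -1; 0 0 0 0 0 -1; 0 0 0 0 0 -1; 0 0 0 0 0 -1' && python3 -m crank '0 0 0 0 0 -1; 0 0 0 0 0 -1; 0 0 0 0 0 -1; 0 0 0 0 0 -1; 0 0 0 0 0 0' && python3 -m crank '0 0 0 0 0 0; 0 0 0 0 0 0; 0 0 0 0 0 0'
python3 - <<'E'
from h import *
s=status.read_state();c=get_calibration("wrist");i=snapshot("wrist");cv2.imwrite("pics/w6.png",i);np.save("c6.npy",c,allow_pickle=True)
print(s["eef_pos"],s["eef_rot"],s["qpos"].round(2),tool((645.3,157.7,47)));print(proj(c,(645.3,157.7,87)),proj(c,(645.3,157.7,37)))
t=get_calibration("top");print(plane(t,186.9,153,87))
E
```

```text
clock: 10.02
eef_pos: [632.5, 125.8, 134.7]
eef_rot: [0.992, 0.123, -0.001, 0.0]
ft_force: [0.3, -0.6, 0.1]
finger_gap: 46.7
clock: 10.43
eef_pos: [644.8, 158.1, 134.3]
eef_rot: [0.965, 0.262, -0.001, -0.0]
ft_force: [-0.1, 0.3, 0.8]
finger_gap: 47.1
clock: 10.85
eef_pos: [644.8, 157.6, 134.6]
eef_rot: [0.919, 0.393, -0.001, -0.0]
ft_force: [-0.8, -0.3, 0.1]
finger_gap: 47.0
clock: 11.1
eef_pos: [645.3, 157.8, 135.6]
eef_rot: [0.92, 0.391, -0.0, -0.0]
ft_force: [0.3, 0.0, -0.3]
finger_gap: 46.9
[645.26173506 157.762694   135.64820741] [ 9.20332495e-01  3.91136821e-01 -2.89972360e-04 -2.64619471e-05] [-0.06  0.59 -0.37  1.57  0.24  1.02 -1.27] (array([-0.1,  0.1, 88.8]), array([-3.000e-04,  2.000e-04,  3.552e-01]))
[253.00614664 212.55873491] [253.02304378 189.23049302]
[643.59821135 153.92170741  87.        ]
```

View pics/w6.png

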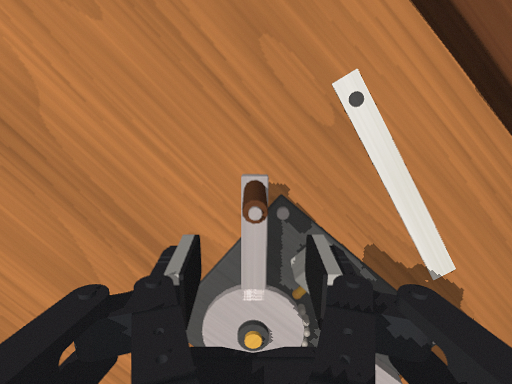

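The wrist view shows the handle top at (255,213), against (253,213) predicted, between the open fingers. I descend around it and grip.

```bash
python3 -m crank '0 .003 .1 0 0 0; 0 0 .1 0 0 0; 0 0 .09 0 0 0; 0 0 .06 0 0 0; 0 0 0 0 0 0' && python3 -m crank '0 0 0 0 0 0; 0 0 0 0 0 0; 0 0 0 0 0 0' && python3 -m crank '0 0 0 0 0 0; 0 0 0 0 0 0; 0 0 0 0 0 0; 0 0 0 0 0 0; 0 0 0 0 0 0' -1 60 && python3 -m crank '0 0 0 0 0 0; 0 0 0 0 0 0; 0 0 0 0 0 0'
python3 - <<'E'
from h import *
s=status.read_state();p=s["eef_pos"];d=p[:2]-[558.2,68.1];print(p,s["ft_force"],np.hypot(*d),np.arctan2(d[1],d[0]))
# chord rows: 16 equal steps to +0.92 rad with tool turn per row
r=125;n=16;da=.92/n;print("per row rot share",-da/np.deg2rad(4),"x",r*(np.cos(da)-1)/250,"y",-r*np.sin(da)/250)
E
```

```text
clock: 11.57
eef_pos: [643.6, 156.5, 44.8]
eef_rot: [0.92, 0.392, -0.003, -0.0]
ft_force: [-0.2, -0.7, 0.2]
finger_gap: 46.5
clock: 11.82
eef_pos: [646.9, 157.7, 50.2]
eef_rot: [0.92, 0.392, 0.001, 0.0]
ft_force: [-0.1, 0.1, -0.4]
finger_gap: 47.4
clock: 12.23
eef_pos: [646.5, 157.3, 49.4]
eef_rot: [0.92, 0.392, 0.001, 0.0]
ft_force: [-0.4, -0.1, 7.1]
finger_gap: 14.6
clock: 12.48
eef_pos: [646.5, 157.3, 49.4]
eef_rot: [0.92, 0.392, 0.001, 0.0]
ft_force: [-0.1, -0.1, 7.0]
finger_gap: 14.6
[646.50827269 157.31717403  49.43391661] [-0.13102671 -0.13417816  7.01881635] 125.53109242984472 0.7905179555953821
per row rot share -0.8236268305005584 x -0.000826334789908012 y -0.02873416017083185
```

```bash
python3 -m crank '-.0003 -.0164 0 0 0 -.47; -.0003 -.0164 0 0 0 -.47; -.0003 -.0164 0 0 0 -.47; -.0003 -.0164 0 0 0 -.47; -.0003 -.0164 0 0 0 -.47' && python3 -m crank '-.0003 -.0164 0 0 0 -.47; -.0003 -.0164 0 0 0 -.47; -.0003 -.0164 0 0 0 -.47; -.0003 -.0164 0 0 0 -.47; -.0003 -.0164 0 0 0 -.47'
python3 - <<'E'
from h import *
s=status.read_state();p=s["eef_pos"];d=p[:2]-[558.2,68.1];print(p,s["ft_force"],s["ft_torque"],np.hypot(*d),np.arctan2(d[1],d[0])-.799)
E
```

```text
clock: 12.9
eef_pos: [631.4, 170.0, 49.5]
eef_rot: [0.884, 0.467, 0.001, 0.001]
ft_force: [4.6, -3.4, 5.9]
finger_gap: 14.6
clock: 13.32
eef_pos: [614.8, 179.9, 49.5]
eef_rot: [0.843, 0.538, 0.002, 0.001]
ft_force: [5.9, -0.8, 2.6]
finger_gap: 14.4
[614.81600375 179.85794523  49.52536685] [ 5.89646686 -0.82472689  2.59553714] [-0.20703896 -1.26017277  0.01019551] 125.28052602910275 0.3028867369357263
```

```bash
python3 -m crank '-.0003 -.0164 0 0 0 -.47; -.0003 -.0164 0 0 0 -.47; -.0003 -.0164 0 0 0 -.47; -.0003 -.0164 0 0 0 -.47; -.0003 -.0164 0 0 0 -.47' && python3 -m crank '-.0003 -.0164 0 0 0 -.47; -.0003 -.0164 0 0 0 -.47; -.0003 -.0164 0 0 0 -.47; -.0003 -.0164 0 0 0 -.47; -.0003 -.0164 0 0 0 -.47'  && python3 -m crank '0 0 0 0 0 0; 0 0 0 0 0 0; 0 0 0 0 0 0'
python3 - <<'E'
from h import *
s=status.read_state();p=s["eef_pos"];d=p[:2]-[558.2,68.1];a=np.arctan2(d[1],d[0]);f=s["ft_force"];print(p,"radius",np.hypot(*d),"turn",a-.799,"tang",f[0]*-np.sin(a)+f[1]*np.cos(a),"rad",f[0]*np.cos(a)+f[1]*np.sin(a))
E
```

```text
clock: 13.73
eef_pos: [595.3, 187.6, 49.6]
eef_rot: [0.796, 0.605, 0.002, 0.001]
ft_force: [10.7, -0.8, 1.7]
finger_gap: 14.8
clock: 14.15
eef_pos: [574.9, 192.0, 49.5]
eef_rot: [0.744, 0.669, 0.002, 0.001]
ft_force: [6.7, -0.1, 2.7]
finger_gap: 14.4
clock: 14.4
eef_pos: [574.9, 192.0, 49.5]
eef_rot: [0.744, 0.668, 0.002, 0.001]
ft_force: [7.2, 0.4, 2.4]
finger_gap: 14.5
[574.90971169 192.03565214  49.49255964] radius 125.05702833681235 turn 0.6377787780224143 tang -7.0396840544481485 rad 1.3719078437187118
```

```bash
python3 -m crank '-.0003 -.0164 0 0 0 -.47; -.0003 -.0164 0 0 0 -.47; -.0003 -.0164 0 0 0 -.47; 0 0 0 0 0 0' && python3 -m crank '-.0003 -.0164 0 0 0 -.47; 0 0 0 0 0 0'  && python3 -m crank '-.0003 -.0164 0 0 0 -.47; 0 0 0 0 0 0' && python3 -m crank '-.0003 -.0164 0 0 0 -.47; 0 0 0 0 0 0' && python3 -m crank '-.0003 -.0164 0 0 0 -.47; 0 0 0 0 0 0'  && python3 -m crank '-.0003 -.0164 0 0 0 -.47; 0 0 0 0 0 0;0 0 0 0 0 0'
python3 - <<'E'
from h import *
s=status.read_state();p=s["eef_pos"];d=p[:2]-[558.2,68.1];a=np.arctan2(d[1],d[0]);f=s["ft_force"];print(p,"radius",np.hypot(*d),"turn",a-.799,"tang",f[0]*-np.sin(a)+f[1]*np.cos(a))
i=snapshot("wrist");cv2.imwrite("pics/w7.png",i)
t=snapshot("top");cv2.imwrite("pics/t7.png",t);sc=snapshot("scene");cv2.imwrite("pics/s7.png",sc)
o=np.hstack([cv2.resize(t[120:240,180:300],(400,400),interpolation=cv2.INTER_CUBIC),cv2.resize(sc[180:260,190:310],(400,400),interpolation=cv2.INTER_CUBIC)]);cv2.imwrite("pics/o7.png",o)
E
```

```text
clock: 14.73
eef_pos: [562.9, 193.0, 49.5]
eef_rot: [0.71, 0.705, 0.003, 0.001]
ft_force: [7.5, 1.3, 1.4]
finger_gap: 14.8
clock: 14.9
eef_pos: [558.5, 193.1, 49.5]
eef_rot: [0.698, 0.716, 0.003, 0.001]
ft_force: [7.1, 0.4, 4.3]
finger_gap: 14.8
clock: 15.07
eef_pos: [553.8, 193.0, 49.4]
eef_rot: [0.686, 0.727, 0.002, 0.001]
ft_force: [4.1, 1.7, 4.7]
finger_gap: 14.0
clock: 15.23
eef_pos: [549.6, 192.8, 49.4]
eef_rot: [0.674, 0.739, 0.002, 0.001]
ft_force: [4.6, 1.1, 4.0]
finger_gap: 14.5
clock: 15.4
eef_pos: [545.9, 192.4, 49.5]
eef_rot: [0.662, 0.75, 0.002, 0.001]
ft_force: [8.3, 1.0, 2.6]
finger_gap: 14.8
clock: 15.65
eef_pos: [542.4, 191.9, 49.5]
eef_rot: [0.65, 0.76, 0.003, 0.001]
ft_force: [8.3, 2.6, 0.6]
finger_gap: 14.7
[542.39467133 191.94533852  49.54019763] radius 124.84981492343607 turn 0.8987316587003961 tang -8.586823884770066
```

View pics/w7.png

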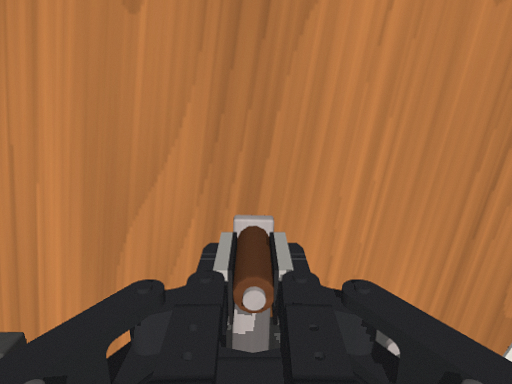

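View pics/o7.png

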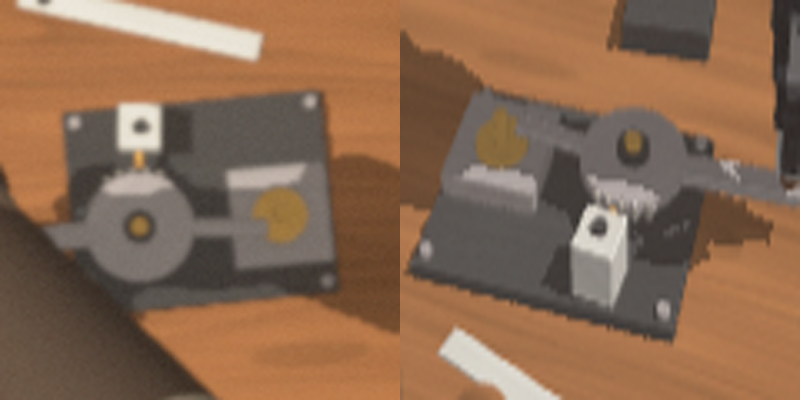

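The handle is held between the pads at (254,270). The finger lies over the disc next to the stub, at (265,228) in the left half of the combined crop, and the teeth straddle the plunger. The force dropped from 7.1 to 4.1 N near a turn of 0.80, which is the third click as predicted. The lever is now at 0.90. I add a 2 mm nudge to centre it, then check that it holds.

```bash
python3 -m crank '0 -.008 0 0 0 -.23; 0 0 0 0 0 0; 0 0 0 0 0 0; 0 0 0 0 0 0; 0 0 0 0 0 0' && python3 -m crank '0 0 0 0 0 0; 0 0 0 0 0 0; 0 0 0 0 0 0; 0 0 0 0 0 0; 0 0 0 0 0 0'
python3 - <<'E'
from h import *
s=status.read_state();p=s["eef_pos"];d=p[:2]-[558.2,68.1];a=np.arctan2(d[1],d[0]);f=s["ft_force"];print(s["clock"],"radius",np.hypot(*d),"turn",a-.799,"tang",f[0]*-np.sin(a)+f[1]*np.cos(a))
c=get_calibration("top");i=snapshot("top")
m=cv2.inRange(cv2.cvtColor(i,cv2.COLOR_BGR2HSV),(18,100,60),(35,255,255))
for k in cv2.findContours(m,cv2.RETR_EXTERNAL,cv2.CHAIN_APPROX_NONE)[0]:
    if cv2.contourArea(k)>60:
        (u,v),r=cv2.minEnclosingCircle(k);print(plane(c,u,v,26 if u<300 else 6).round(1),"d",round(2*r*2.68,1))
E
```

```text
clock: 16.22
eef_pos: [540.6, 191.7, 49.5]
eef_rot: [0.644, 0.765, 0.003, 0.001]
ft_force: [9.0, 1.3, 2.0]
finger_gap: 14.6
clock: 16.63
eef_pos: [540.6, 191.7, 49.5]
eef_rot: [0.644, 0.765, 0.003, 0.001]
ft_force: [9.1, 2.3, 0.9]
finger_gap: 14.4
16.6333 radius 124.87894311102008 turn 0.9135856156128043 tang -9.29643549631184
[ 453.  -307.7    6. ] d 46.9
[570.1 -43.3  26. ] d 41.0
[ 611.5 -247.7    6. ] d 52.0
```

The lever is steady at 0.914 rad and the spring force (9.3 N) is about as expected. The blank is seated at (570,-43) and the other brass blanks haven't moved. Handing in.

```bash
python3 -c "
from rig import arm;print(arm.finish_job())"
```

```text
the job is handed in; nothing more can be done
None
```

I put the 44 mm round brass blank into the die cavity and let go of it. I then swung the lever counter-clockwise past three clicks and handed in still gripping the handle; no verdict was reported.

**Blank:** it touched the cavity floor at the predicted height (TCP z 28.9). A look afterwards measured it flat and 44 mm round at (569.2, -43.1), against the cavity centre of about (569.3, -43.5).

**Lever:** the last reading was steady at 0.914 rad, with about 9.3 N of spring force against 8.6 N expected. That sits between the third click and the fourth:

| Click | Estimated turn (rad) | What I saw |
|---|---|---|
| Third | about 0.80 | push dropped from 7.1 to 4.1 N near 0.80 |
| Fourth | about 1.04 | not reached |

**Other checks:**
- In the last top view the large and square brass blanks had not moved. I did not measure the red and pink look-alikes or the tools again.
- The finger lay over the disc beside the stub, seen only at low resolution and 2 mm before the last nudge. I did not look closely at the gap.
- The mark's position was worked out from the tooth and plunger angles, because the gripper hid it from the wrist camera.
- The gripper reported openings 1.5 to 2.5 mm smaller than the parts it held, with no sign of a poor grip.

The robot's clock stood at about 16.7 s of the 72 s allowed.

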